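# Release and pull a fuse carrier

## Robot

A 7-joint arm with a two-finger parallel gripper is mounted at the origin on a cart in front of the work surface, level with it; the furniture and walls round the work are solid. World frame = base frame: x ahead of the robot, y to its left, z up, the work surface at z = 0. Lengths are in m, angles in degrees, forces in N, time in s.
With the tool pointing down it reaches from about 0.425 to 1.025 m from the base axis. Payload 9.4 kg.
Tool frame: the origin (TCP) lies at the centre of the arm's flange, where the gripper is bolted on; the fingertips stand 173 mm ahead of it and the grasp point (between the pads) lies 155 mm ahead of it (ctrl.nose_length is the distance from the TCP to the fingertips, in m); z points along the fingers, y is the line along which they close (so a half turn about z gives the same grasp; the last joint's range is limited). The gripper opens to 85 mm and grips with 20 to 120 N. Pads are 22 mm wide; open, the fingers measure 114 mm over their backs; the gripper's body (76 mm by 85 mm) begins 54 mm behind the grasp point. The pads swing forward as they close: fully open they stand 13 mm farther back than shut.
Start: joints at [-70.514, 34.337, -0.143, 91.639, 0.103, 54.024, -4.572], TCP at [0.294, 0.663, 0.405] pointing down, gripper open.
Joint ranges: [-147.43, 147.43], [-19.82, 112.94], [-74.19, 73.91], [6.32, 146.72], [-59.91, 239.91], [6.04, 106.73], [-150.56, 150.56]. Speed limits (degrees/s): [127.2, 127.2, 172.46, 172.46, 180, 180, 180].

## Interface

Orientations are given as a 3x3 rotation matrix whose columns are the frame's x, y, z axes.
In Python, from rig import ctrl gives the robot as it stands. The module is installed in compiled form; this text tells all that it offers.
- The arm moves only by the tool send_rows, never from a script. Its argument "series" is a list of rows, each a list of 3 entries, a list of its own where there are three numbers: the turn, a rotation vector about the tool's x, y, z in degrees, then the shift along the tool's x, y, z in cm, then the finger opening in cm, from 0 to 8.54. In form: [[[rx, ry, rz], [dx, dy, dz], grip], ...]. A call has 1 to 5 rows; each row is the pose to reach, as a shift and turn from the pose commanded when the call began, along the tool's axes at that moment; what a row does not reach only later rows make up. A row lasts 1/12 s, in which the tool goes at most 41.7 mm and 7.16 degrees, less where a joint would pass 70% of its speed; a pose out of reach is approached as far as the arm can. A call with a gripper value outside its range is refused whole. The fingers move at their own pace and stop on an object; "grip_force" is the grip in N (left out, the last holds). Time passes only in rows, so rows that repeat a pose let the fingers close. It gives the time, the measured TCP pose, the force, the opening and the grip force at its end, in the units of the state.
- ctrl.get_state(): the state, without advancing time (a new reading comes with each control period).
- ctrl.camera(name): name is "scene" or "top"; returns the picture (420x560x3 uint8, red, green, blue); there is no depth.
- ctrl.calibration(name): a dict with "fov_y" (degrees; the focal length in pixels is half the picture's height over the tangent of half this angle, whatever the lens; pixels are square), "cx", "cy" (the principal point, pixels), "T" (4x4, takes a point from camera to world coordinates). Camera axes: x right, y down, z forward; pixel columns grow to the right and rows downward; lengths in m; the calibration is good to about 2 mm. A picture is of the moment at which its call begins. calibration takes no time and is no camera call.
- ctrl.job_done(): hands the job in; it is judged then, once.
Trained networks look in the newest picture that a camera, given by its name, has taken for a name from the list of things; names that differ only in an ending like _2 or _b are one class to them, and where a whole thing is asked for, a point or a joint stands for the part that bears it (a point fixed in the world has none). Each returns a list of dicts, best first, with "score" (0 to 1); they miss things now and then, are a little off and sometimes report something else, mostly with a low value. They report only what shows in the picture. A call takes as long as a camera call. They do not tell look-alikes from the thing itself.
- ctrl.regions_of(camera, label): "pixels" (420x560 bool, what is visible of it).
- ctrl.pinpoint(camera, label): "xyz" ([x, y, z] in m, in world coordinates, good to about 4 mm: a listed point, or the origin of a listed thing).
The state is a dict: "t": time; "joint_positions": joint angles; "qd": joint speeds; "tau": joint torques, N m; "tool_pos": TCP position; "orientation": TCP orientation; "ft_force": force on the tool from outside, world axes, zero at the start; "wrist_torque": the same for the moment, N m; "finger_gap": opening from 0.0 (shut) to 1.0 (fully open); "grasp_force": force on a finger pad.
Only numpy, scipy, OpenCV 4.12 (cv2) and the standard library are available. Lean on these libraries where they do the work, as an engineer would, in place of code of your own. Each camera call takes 0.05 s, during which the arm holds its last target. There are 200 camera calls.

## Task

Take the fuse carrier with the orange grip out of the fuse base: push it down until its latch lets go and it springs up, then pull it straight out and put it into the blue bin. Leave the green carrier latched in the base and the bin standing upright.

Things in the scene. Friction and masses are not known exactly. Their poses are not given: they have to be found in the camera images.
- carrier_orange_centre (a point): Centre of the fuse carrier with the orange grip, 24 (own x) x 30 (y) x 66 mm (z, up), about 60 g; axes as the base's. Flat top 33 mm above this point. In either bay, latched. Pushed 6 mm down at mid-top (7 to 15 N; stops at 7 mm) it is unlatched for good; let go, it rises in about 0.5 s to 18 mm above its latched height. Grip the top 22 mm by any sides; 36 mm more lifts it clear.
- carrier_green_centre (a point): Centre of the other carrier, with a green grip, otherwise alike in size and working, latched in the other bay 60 mm away. It must stay latched.
- fuse_base: Grey fuse base fixed to the bench, 100 (own x) x 140 (own y) x 70 mm high. Origin at the centre of its underside, z up. Two bays at own y = +30 and -30 mm, x = 0: upright channels 26 x 32 mm in its flat top. A latched carrier's centre is 49 mm above the origin (its top 12 mm above the base's top); sprung up, 67 mm (30 mm).
- spares_bin: Blue open bin, loose, 143 (own x) x 108 (own y) x 60 mm high, standing upright. Origin at the centre of its underside, z up. Floor 2 mm thick; walls 60 mm high, the one at own -x 43 mm; clear space within about 118 x 84 mm.
Mind the look-alikes: they are no part of the job. Leave any yellow look-alike of the spares_bin alone. Leave any purple or yellow look-alike of the part that bears carrier_orange_centre alone.

How it is judged (in metres and radians):
On the way, in this order (a step that is already met when the one before it is completed fails the run):
1. the orange carrier is pushed in, at least 3 mm below its latched height (z of carrier_orange_centre in the frame of fuse_base below 0.046 m), for 0.02 s.
2. the orange carrier has sprung up in its bay by at least 12 mm above its latched height (z of carrier_orange_centre in the frame of fuse_base between 0.061 and 0.077 m and x of carrier_orange_centre in the frame of fuse_base between -0.01 and 0.01 m), for 0.1 s.
At the end, for the whole second after the job is handed in: The orange carrier is at rest inside the blue bin (centre within the walls, less than 50 mm above the bin's underside), the bin is upright within 8 degrees, and the green carrier is still latched (5 mm below to 7 mm above its latched height) (x of carrier_orange_centre in the frame of spares_bin between -0.065 and 0.065 m and y of carrier_orange_centre in the frame of spares_bin between -0.05 and 0.05 m and z of carrier_orange_centre in the frame of spares_bin below 0.05 m and linear speed of carrier_orange below 0.03 m/s and angle between spares_bin's own z axis and vertical below 0.15 rad and z of carrier_green_centre in the frame of fuse_base between 0.044 and 0.056 m); the robot touches nothing.
It fails at once if the green carrier springs out or is pulled out of its latch (z of carrier_green_centre in the frame of fuse_base above 0.059 m).
It also fails if it takes over 40 s, if anything falls off the work surface, if the arm or the gripper's body presses on something with over 40 N, if the wrist force passes 120 N, or if a joint passes its speed limit or range.

## Working session

There is one attempt and no reset: what is moved stays moved. The work goes in short steps, Python scripts to look and compute and a tool call to move; the robot and the scene stay as the last step left them, time stands still between calls to the robot, and variables do not carry over. Pictures are saved under pics/ and viewed, at most 10 in all, crops included, and the job is handed in when it is done.

Besides the shell and the picture viewer there is one more tool, called after "Emit:" in YAML: its name, and indented under it one key for each argument. send_rows: Moves the arm, as the interface text tells. Its arguments: {"type":"object","properties":{"series":{"type":"array"},"grip_force":{"type":"number"}},"required":["series"]}

```bash
mkdir -p pics; cat > h.py <<'E'
import numpy as np, cv2
from rig import ctrl
def snap(n,f): 
    im=ctrl.camera(n); cv2.imwrite('pics/'+f,im[:,:,::-1]); return im
def cal(n):
    c=ctrl.calibration(n); f=210/np.tan(np.radians(c['fov_y'])/2); return f,c['cx'],c['cy'],np.array(c['T'])
def proj(n,p):
    f,cx,cy,T=cal(n); q=np.linalg.inv(T)@np.append(p,1); return np.array([cx+f*q[0]/q[2],cy+f*q[1]/q[2]])
def ray(n,uv,z):
    f,cx,cy,T=cal(n); d=T[:3,:3]@np.array([(uv[0]-cx)/f,(uv[1]-cy)/f,1]); o=T[:3,3]; return o+d*(z-o[2])/d[2]
E
python3 - <<'E'
from h import *
ims=[snap(n,n+'0.png') for n in('scene','top')]
s=ctrl.get_state(); print(s['t'],s['tool_pos'],np.round(s['orientation'],3),ctrl.nose_length)
for n in('scene','top'):
  f,cx,cy,T=cal(n);print(n,f,cx,cy,T.round(3).tolist())
  for l in('carrier_orange_centre','carrier_green_centre','fuse_base','spares_bin'):
    for r in ctrl.pinpoint(n,l): print(n,l,round(r['score'],2),np.round(r['xyz'],3),proj(n,r['xyz']).round())
cv2.imwrite('pics/both.png',cv2.resize(np.vstack(ims)[:,:,::-1],None,fx=.7,fy=.7))
E
```

```text
0.1 [0.29344201 0.66276563 0.40390819] [[-0.914  0.405 -0.   ]
 [ 0.405  0.914 -0.001]
 [-0.    -0.001 -1.   ]] 0.1734
scene 414.8812094474668 279.4238876234424 214.2757461009449 [[-0.666, -0.332, 0.667, -0.012], [-0.745, 0.266, -0.612, 0.488], [0.026, -0.905, -0.425, 0.425], [0.0, 0.0, 0.0, 1.0]]
scene carrier_orange_centre 0.75 [ 0.573 -0.017  0.035] [268. 226.]
scene carrier_orange_centre 0.67 [0.547 0.158 0.052] [202. 251.]
scene carrier_orange_centre 0.61 [0.535 0.099 0.05 ] [234. 244.]
scene carrier_orange_centre 0.51 [0.647 0.082 0.035] [208. 227.]
scene carrier_green_centre 0.84 [0.545 0.157 0.048] [203. 253.]
scene fuse_base 0.81 [ 0.541  0.13  -0.001] [218. 272.]
scene spares_bin 0.82 [ 0.446 -0.271  0.003] [388. 226.]
scene spares_bin 0.7 [ 0.462 -0.089 -0.002] [329. 251.]
top 401.0987017968246 283.15238500603033 217.52969723115746 [[-0.128, -0.971, 0.202, 0.385], [-0.992, 0.126, -0.02, -0.025], [-0.006, -0.203, -0.979, 0.894], [0.0, 0.0, 0.0, 1.0]]
top carrier_orange_centre 0.78 [ 0.58  -0.014  0.03 ] [269. 212.]
top carrier_orange_centre 0.61 [0.651 0.083 0.031] [222. 186.]
top carrier_orange_centre 0.6 [0.538 0.098 0.051] [219. 235.]
top fuse_base 0.61 [0.545 0.127 0.001] [210. 238.]
top spares_bin 0.82 [ 0.454 -0.267  0.   ] [389. 255.]
top spares_bin 0.8 [ 0.462 -0.09  -0.002] [310. 262.]
```

View pics/scene0.png

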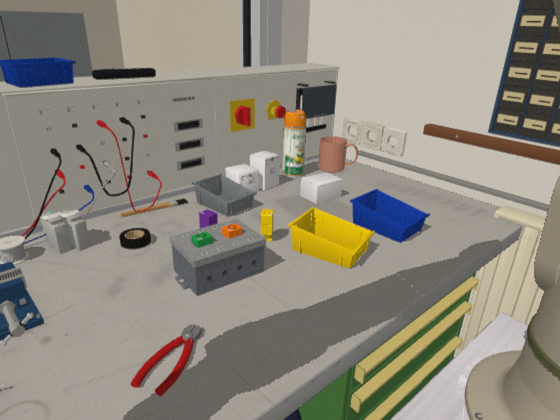

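View pics/top0.png

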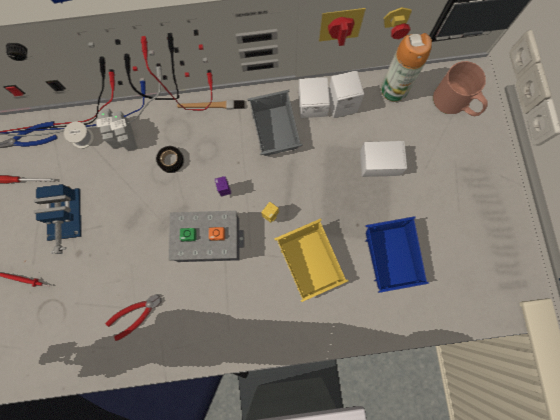

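The scene view shows the fuse base with a green grip at (202,239) and an orange grip at (231,230). The top view shows them at (187,234) and (216,234). Orange-carrier candidates (top view): (216,234) orange in the base, (222,186) purple loose and (270,212) yellow loose. The first fits, since it is orange and sits in a bay. For the bin, (396,254) is blue and (311,261) is the yellow look-alike, so I take the blue one. Next I measure precisely and confirm in one crop.

```bash
python3 - <<'E'
from h import *
def blobs(im,lo,hi,box):
    m=cv2.inRange(cv2.cvtColor(im,cv2.COLOR_RGB2HSV),lo,hi); k=np.zeros_like(m); x0,y0,x1,y1=box; k[y0:y1,x0:x1]=m[y0:y1,x0:x1]; return k
im={n:cv2.imread(f'pics/{n}0.png')[:,:,::-1] for n in('top','scene')}
bx={'top':(165,205,245,265),'scene':(165,210,265,270)}
for n in im:
  for c,lo,hi in(('or',(5,150,120),(20,255,255)),('gr',(50,120,60),(85,255,255))):
    m=blobs(im[n],lo,hi,bx[n]); p=cv2.findNonZero(m); 
    print(n,c,len(p),p.reshape(-1,2).mean(0).round(1),cv2.boundingRect(p),ray(n,p.reshape(-1,2).mean(0),.08).round(4))
def rect(mask,z):
    p=cv2.findNonZero(mask.astype(np.uint8)).reshape(-1,2)
    w=np.array([ray('top',q,z)[:2] for q in cv2.convexHull(p).reshape(-1,2)],np.float32)*1000
    return cv2.minAreaRect(w)
ctrl.camera('top')
for l,z in(('fuse_base',.07),('spares_bin',.06)):
  for r in ctrl.regions_of('top',l): 
    print(l,round(r['score'],2),r['pixels'].sum(),rect(r['pixels'],z))
m=blobs(im['top'],(105,120,50),(130,255,255),(350,205,440,300)); print('blue',rect(m>0,.06))
cv2.imwrite('pics/crop.png',np.hstack([cv2.resize(im['top'][200:280,150:250,::-1],None,fx=4,fy=4,interpolation=2),cv2.resize(im['top'][205:305,350:450,::-1],None,fx=4,fy=4)[:320]]))
E
```

```text
top or 172 [216.3 232.9] (209, 227, 15, 13) [0.539 0.099 0.08 ]
top gr 153 [188. 234.] (180, 228, 15, 13) [0.5442 0.1569 0.08  ]
scene or 214 [231.6 230.4] (222, 223, 20, 16) [0.5333 0.1036 0.08  ]
scene gr 223 [201.7 239.2] (191, 232, 22, 16) [0.5389 0.1625 0.08  ]
fuse_base 0.85 3100 ((537.826904296875, 122.26765441894531), (154.10150146484375, 104.78380584716797), 84.11890411376953)
spares_bin 0.74 3201 ((463.3056335449219, -88.59272003173828), (141.33078002929688, 101.5287857055664), 16.093122482299805)
spares_bin 0.68 3422 ((450.9621276855469, -264.0372314453125), (144.04000854492188, 106.85064697265625), 1.4996217489242554)
blue ((451.293212890625, -265.0535888671875), (141.0211181640625, 110.59082794189453), 2.716400623321533)
```

View pics/crop.png

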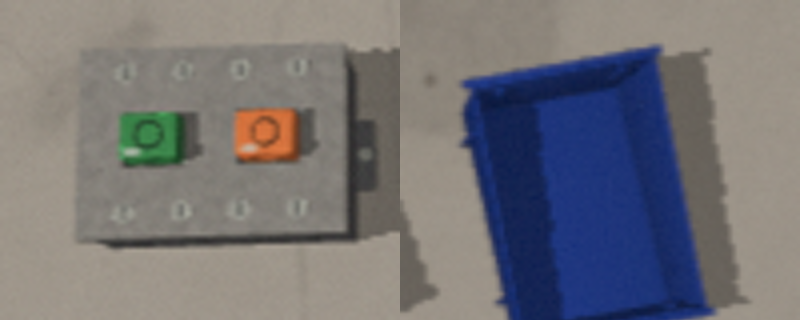

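The crop confirms it: the orange grip is on the right of the base at top-view pixel (216,233), with green on the left at (188,234) and the blue bin on its own. Base yaw is about -5° and the orange top is near (0.540, 0.099, 0.082).

```bash
cat >> h.py <<'E'
from scipy.spatial.transform import Rotation as R
def to(x,y,z,yaw):
    "tool-frame turn (deg) and shift (cm) to TCP x,y,z pointing down, tool y at azimuth yaw deg"
    s=ctrl.get_state(); Rc=np.array(s['orientation']); a=np.radians(yaw)
    ty=np.array([np.cos(a),np.sin(a),0]); tz=np.array([0,0,-1.]); Rt=np.c_[np.cross(ty,tz),ty,tz]
    print('t',round(s['t'],2),'pos',np.round(s['tool_pos'],4),'F',np.round(s['ft_force'],1),'gap',round(s['finger_gap'],3),'gf',round(s['grasp_force'],1))
    print('turn',R.from_matrix(Rc.T@Rt).as_rotvec(degrees=True).round(2),'shift',(Rc.T@(np.array([x,y,z])-s['tool_pos'])*100).round(2))
E
python3 -c "
from h import *
to(.540,.099,.40,-5.2)"
```

```text
t 0.65 pos [0.2935 0.6629 0.4047] F [ 0.7 -0.3 -0.4] gap 1.001 gf 0.0
turn [ 0.   -0.   71.32] shift [-45.37 -41.59   0.47]
```

Emit:
send_rows:
  series:
    - [[0, 0, 5], [-3, -2.8, 0], 0]
    - [[0, 0, 11], [-6, -5.5, 0], 0]
    - [[0, 0, 16.5], [-9, -8.2, 0], 0]
    - [[0, 0, 22], [-12, -11, 0], 0]
    - [[0, 0, 27], [-15, -13.7, 0], 0]

```text
t: 1.07
tool_pos: [0.3756, 0.475, 0.4049]
orientation: [[-0.627, 0.779, 0.0], [0.779, 0.627, 0.0], [0.0, 0.0, -1.0]]
ft_force: [0.5, -0.5, 0.6]
finger_gap: 0.298
grasp_force: 0.0
```

```bash
python3 -c "
from h import *
to(.540,.099,.40,-5.2)"
```

```text
t 1.07 pos [0.3756 0.475  0.4049] F [ 0.5 -0.5  0.6] gap 0.298 gf 0.0
turn [ 2.000e-02 -1.000e-02  4.405e+01] shift [-39.6  -10.78   0.48]
```

Emit:
send_rows:
  series:
    - [[0, 0, 5], [-3.8, -1.0, 0], 0]
    - [[0, 0, 10], [-7.6, -2.0, 0], 0]
    - [[0, 0, 15], [-11.4, -3.0, 0], 0]
    - [[0, 0, 20], [-15.2, -4.1, 0.2], 0]
    - [[0, 0, 25], [-19, -5.2, 0.4], 0]

```text
t: 1.48
tool_pos: [0.4552, 0.295, 0.4011]
orientation: [[-0.24, 0.971, 0.001], [0.971, 0.24, 0.001], [0.001, 0.001, -1.0]]
ft_force: [1.1, 0.7, -0.5]
finger_gap: 0.002
grasp_force: 0.0
```

```bash
python3 -c "
from h import *
to(.540,.099,.32,-5.2)"
```

```text
t 1.48 pos [0.4552 0.295  0.4011] F [ 1.1  0.7 -0.5] gap 0.002 gf 0.0
turn [ 0.05 -0.04 19.08] shift [-21.06   3.52   8.1 ]
```

Emit:
send_rows:
  series:
    - [[0, 0, 5], [-4, 0.7, 0.5], 0]
    - [[0, 0, 10], [-8, 1.4, 1.5], 0]
    - [[0, 0, 14], [-12, 2.1, 3], 0]
    - [[0, 0, 17], [-15.5, 2.8, 4.5], 0]
    - [[0, 0, 19], [-19, 3.3, 6], 0]

```text
t: 1.9
tool_pos: [0.534, 0.1187, 0.3405]
orientation: [[0.088, 0.996, 0.002], [0.996, -0.088, 0.0], [0.0, 0.002, -1.0]]
ft_force: [0.1, 0.2, -0.4]
finger_gap: -0.005
grasp_force: 0.0
```

```bash
python3 -c "
from h import *
to(.540,.099,.275,-5.2)"
```

```text
t 1.9 pos [0.534  0.1187 0.3405] F [ 0.1  0.2 -0.4] gap -0.005 gf 0.0
turn [ 0.09 -0.02  0.15] shift [-1.91  0.77  6.55]
```

Emit:
send_rows:
  series:
    - [[0, 0, 0], [-1, 0.4, 2], 0]
    - [[0, 0, 0], [-1.9, 0.8, 4], 0]
    - [[0, 0, 0], [-1.9, 0.8, 5.5], 0]
    - [[0, 0, 0], [-1.9, 0.8, 6.5], 0]
    - [[0, 0, 0], [-1.9, 0.8, 6.5], 0]

```text
t: 2.32
tool_pos: [0.5391, 0.1009, 0.2741]
orientation: [[0.085, 0.996, -0.003], [0.996, -0.085, -0.001], [-0.001, -0.002, -1.0]]
ft_force: [0.3, -0.4, -0.4]
finger_gap: -0.001
grasp_force: 0.0
```

```bash
python3 -c "
from h import *
to(.540,.099,.2494,-5.2)
im=[snap(n,n+'1.png') for n in('scene','top')]
p=np.array([*ctrl.get_state()['tool_pos'][:2],.1016]);print(proj('top',p),proj('scene',p))
cv2.imwrite('pics/c1.png',cv2.resize(np.hstack([im[0][180:290,160:280],im[1][180:290,150:270]])[:,:,::-1],None,fx=3.3,fy=3.3,interpolation=2))"
```

```text
t 2.32 pos [0.5391 0.1009 0.2741] F [ 0.3 -0.4 -0.4] gap -0.001 gf 0.0
turn [-0.14  0.04  0.32] shift [-0.18  0.11  2.47]
[213.24184817 231.01519444] [230.2602447  218.10627202]
```

View pics/c1.png

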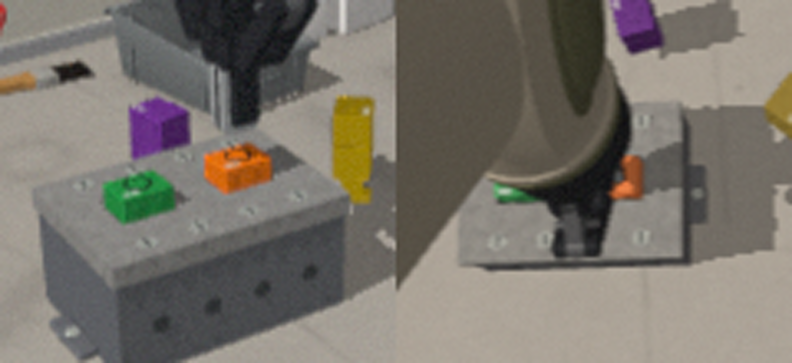

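```bash
python3 - <<'E'
from h import *
print(proj('scene',[.54,.099,.082]),proj('top',[.54,.099,.082]),proj('scene',[.5391,.1009,.1007]))
for p in ([.49,.105,.2],[.49,.105,.15],[.539,.101,.15]): print(p,proj('top',p),proj('scene',p))
im=cv2.imread('pics/scene1.png'); print(cv2.cvtColor(im,6)[205:224:2,222:246])
E
```

```text
[231.42944717 227.40464672] [216.04926024 232.26241023] [230.61471397 218.57015588]
[0.49, 0.105, 0.2] [203.77236467 249.5036198 ] [245.03140642 173.86921074]
[0.49, 0.105, 0.15] [209.14933407 252.85620965] [245.31880337 202.47370189]
[0.539, 0.101, 0.15] [208.9082349  226.89924453] [229.91340445 193.07333094]
[[100 122 139  85 123 131 115  78  43  34  28  29  23  19  36  34  47  81
   70  72  70  72  71  70]
 [ 89 111 142  82 123 136 114  91  46  33  33  34  28  39  25  29  51  70
   72  75  73  72  74  67]
 [ 84 110 144  96 121 138 117  90  45  40  25  27  23  28  25  31  45  74
   75  72  71  74  94  81]
 [ 78 102 148  97 116 137 115  88  48  42  31  24  33  19  31  27  54  80
  104 104  92  91 114 114]
 [ 93 100 136  96  99 138 117  84  40  45  30  31  33  29  16  29  52 101
  114 115 118 146 154 158]
 [146 146 142  95  98 143 118 107  48  42  34  30  27  32  28  36  90 152
  156 151 157 153 153 155]
 [154 147 140 114  98 145 116 108  58  39  38  44  54  62  76  97 140 153
  154 159 153 156 153 153]
 [150 151 151 147 129 135 119 116 113 110 107 109 111 122 125 136 140 147
  152 156 158 157 157 158]
 [154 152 150 145 141 139 134 134 134 131 135 131 133 132 139 132 136 134
  137 141 151 157 159 153]
 [131 130 132 132 136 152 140 115 137 149 132 118 102 105 116 126 133 135
  136 136 135 132 138 149]]
```

Predicted and seen fingertip agree (scene (231,218), right over the orange top at (231,227)). Now I push.

Emit:
send_rows:
  series:
    - [[0, 0, 0], [-0.2, 0.1, 1], 0]
    - [[0, 0, 0], [-0.2, 0.1, 1.6], 0]
    - [[0, 0, 0], [-0.2, 0.1, 2.0], 0]
    - [[0, 0, 0], [-0.2, 0.1, 2.3], 0]
    - [[0, 0, 0], [-0.2, 0.1, 2.45], 0]

```text
t: 2.83
tool_pos: [0.5403, 0.099, 0.2514]
orientation: [[0.085, 0.996, 0.0], [0.996, -0.085, 0.0], [0.0, 0.0, -1.0]]
ft_force: [-2.0, 0.6, 9.5]
finger_gap: 0.004
grasp_force: 5.2
```

Emit:
send_rows:
  series:
    - [[0, 0, 0], [0, 0, 0.05], 0]
    - [[0, 0, 0], [0, 0, 0.05], 0]

```text
t: 3.0
tool_pos: [0.5402, 0.099, 0.251]
orientation: [[0.085, 0.996, 0.0], [0.996, -0.085, 0.0], [0.0, 0.0, -1.0]]
ft_force: [-1.3, 0.1, 7.1]
finger_gap: -0.001
grasp_force: 3.5
```

Emit:
send_rows:
  series:
    - [[0, 0, 0], [0, 0, 0.1], 0]
    - [[0, 0, 0], [0, 0, 0.2], 0]
    - [[0, 0, 0], [0, 0, 0.2], 0]

```text
t: 3.25
tool_pos: [0.5402, 0.099, 0.2492]
orientation: [[0.085, 0.996, 0.0], [0.996, -0.085, 0.001], [0.001, 0.0, -1.0]]
ft_force: [-1.8, 0.3, 8.0]
finger_gap: 0.003
grasp_force: 3.8
```

Emit:
send_rows:
  series:
    - [[0, 0, 0], [0, 0, 0.1], 0]
    - [[0, 0, 0], [0, 0, 0.15], 0]
    - [[0, 0, 0], [0, 0, 0.15], 0]

```text
t: 3.5
tool_pos: [0.5401, 0.099, 0.2485]
orientation: [[0.085, 0.996, 0.001], [0.996, -0.085, 0.001], [0.001, 0.001, -1.0]]
ft_force: [-4.3, 0.5, 20.4]
finger_gap: 0.0
grasp_force: 9.7
```

It has hit the stop (20 N), so it should be unlatched. I back up and open to 5 cm.

Emit:
send_rows:
  series:
    - [[0, 0, 0], [0, 0, -2], 0]
    - [[0, 0, 0], [0, 0, -5], 0]
    - [[0, 0, 0], [0, 0, -7], 5]
    - [[0, 0, 0], [0, 0, -7], 5]
    - [[0, 0, 0], [0, 0, -7], 5]

```text
t: 3.92
tool_pos: [0.5404, 0.0991, 0.3181]
orientation: [[0.085, 0.996, 0.002], [0.996, -0.085, 0.001], [0.001, 0.002, -1.0]]
ft_force: [0.0, -0.1, 0.1]
finger_gap: 0.423
grasp_force: 0.0
```

Emit:
send_rows:
  series:
    - [[0, 0, 0], [0, 0, 0], 5]
    - [[0, 0, 0], [0, 0, 0], 5]
    - [[0, 0, 0], [0, 0, 0], 5]

```text
t: 4.17
tool_pos: [0.54, 0.0988, 0.3162]
orientation: [[0.085, 0.996, -0.002], [0.996, -0.085, -0.001], [-0.001, -0.002, -1.0]]
ft_force: [0.3, -0.0, 0.7]
finger_gap: 0.584
grasp_force: 0.0
```

```bash
python3 -c "
from h import *
to(.540,.099,.247,-5.2)
im=[snap(n,n+'2.png') for n in('scene','top')]
print([(round(r['score'],2),np.round(r['xyz'],3)) for r in ctrl.pinpoint('scene','carrier_orange_centre')], proj('scene',[.54,.099,.1]))
cv2.imwrite('pics/c2.png',cv2.resize(np.hstack([im[0][180:290,160:280],im[1][180:290,150:270]])[:,:,::-1],None,fx=3.3,fy=3.3,interpolation=2))"
```

```text
t 4.17 pos [0.54   0.0988 0.3162] F [ 0.3 -0.   0.7] gap 0.584 gf 0.0
turn [-0.09  0.04  0.33] shift [0.02 0.01 6.92]
[(0.83, array([0.536, 0.1  , 0.065])), (0.81, array([ 0.574, -0.017,  0.034])), (0.76, array([0.648, 0.079, 0.033]))] [231.19437617 218.46299889]
```

View pics/c2.png

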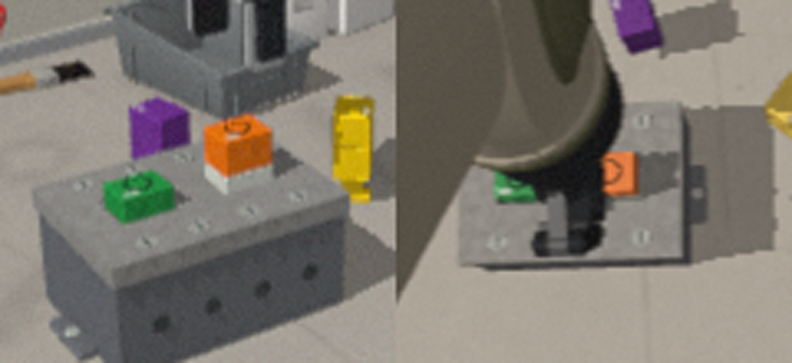

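The orange grip stands raised (scene crop (238,140), its white body showing) and green is still low at (138,195). Now I go down and grip.

Emit:
send_rows:
  series:
    - [[0, 0, 0], [0, 0, 2.5], 5]
    - [[0, 0, 0], [0, 0, 4.5], 5]
    - [[0, 0, 0], [0, 0, 6], 5]
    - [[0, 0, 0], [0, 0, 6.5], 5]
    - [[0, 0, 0], [0, 0, 6.5], 5]
  grip_force: 30

```text
t: 4.73
tool_pos: [0.54, 0.0986, 0.2509]
orientation: [[0.085, 0.996, -0.003], [0.996, -0.085, -0.001], [-0.001, -0.002, -1.0]]
ft_force: [0.2, -0.2, 0.6]
finger_gap: 0.588
grasp_force: 0.0
```

Emit:
send_rows:
  series:
    - [[0, 0, 0], [0, 0, 0], 3.5]
    - [[0, 0, 0], [0, 0, 0], 2]
    - [[0, 0, 0], [0, 0, 0], 1.5]
    - [[0, 0, 0], [0, 0, 0], 1.5]
    - [[0, 0, 0], [0, 0, 0], 1.5]

```text
t: 5.15
tool_pos: [0.5405, 0.0988, 0.2529]
orientation: [[0.085, 0.996, 0.001], [0.996, -0.085, 0.0], [0.0, 0.001, -1.0]]
ft_force: [-0.1, -0.5, 3.7]
finger_gap: 0.277
grasp_force: 33.9
```

Emit:
send_rows:
  series:
    - [[0, 0, 0], [0, 0, -1], 1.5]
    - [[0, 0, 0], [0, 0, -2.5], 1.5]
    - [[0, 0, 0], [0, 0, -4], 1.5]
    - [[0, 0, 0], [0, 0, -6], 1.5]
    - [[0, 0, 0], [0, 0, -9], 1.5]

```text
t: 5.57
tool_pos: [0.5396, 0.0989, 0.3423]
orientation: [[0.085, 0.996, -0.003], [0.996, -0.085, -0.001], [-0.001, -0.003, -1.0]]
ft_force: [0.5, 0.7, -0.3]
finger_gap: 0.27
grasp_force: 33.4
```

```bash
python3 -c "
from h import *
to(.450,-.266,.37,-5.2)
to(.450,-.266,.37,-25.2)
im=[snap(n,n+'3.png') for n in('scene','top')]
r=ctrl.pinpoint('scene','carrier_orange_centre');print([(round(q['score'],2),np.round(q['xyz'],3)) for q in r])
r=ctrl.pinpoint('top','spares_bin');print([(round(q['score'],2),np.round(q['xyz'],3)) for q in r])
cv2.imwrite('pics/c3.png',cv2.resize(im[0][100:290,120:440,::-1],None,fx=2,fy=2))"
```

```text
t 5.57 pos [0.5396 0.0989 0.3423] F [ 0.5  0.7 -0.3] gap 0.27 gf 33.4
turn [-0.16  0.06  0.33] shift [-37.12  -5.84  -2.71]
t 5.57 pos [0.5396 0.0989 0.3423] F [ 0.5  0.7 -0.3] gap 0.27 gf 33.4
turn [-0.15  0.09 20.33] shift [-37.12  -5.84  -2.71]
[(0.91, array([ 0.575, -0.017,  0.033])), (0.66, array([0.535, 0.1  , 0.156])), (0.62, array([0.649, 0.084, 0.038]))]
[(0.74, array([ 0.463, -0.091, -0.002])), (0.71, array([ 0.454, -0.269,  0.001]))]
```

View pics/c3.png

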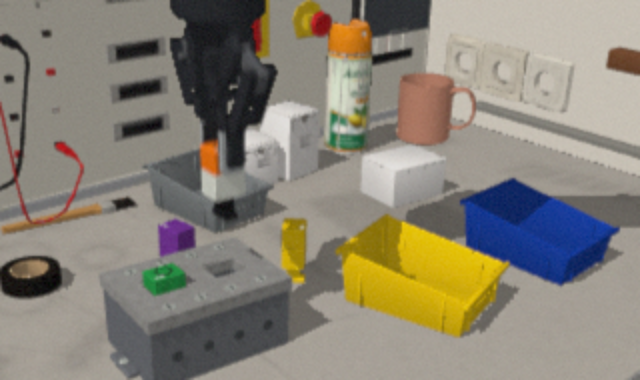

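The carrier is free in the gripper at crop (220,170), green is still latched at (163,278), and the blue bin is at (540,230). Now I move to the blue bin.

Emit:
send_rows:
  series:
    - [[0, 0, 0], [-2, -0.3, -1], 1.5]
    - [[0, 0, 0], [-6, -0.9, -2], 1.5]
    - [[0, 0, 0], [-10, -1.6, -2.5], 1.5]
    - [[0, 0, 0], [-14, -2.2, -2.7], 1.5]
    - [[0, 0, 0], [-18, -2.8, -2.7], 1.5]

```text
t: 6.18
tool_pos: [0.4961, -0.0794, 0.369]
orientation: [[0.084, 0.996, -0.001], [0.996, -0.084, 0.0], [0.0, -0.001, -1.0]]
ft_force: [0.5, -0.9, -0.8]
finger_gap: 0.275
grasp_force: 33.4
```

```bash
python3 -c "
from h import *
to(.452,-.267,.36,0)"
```

```text
t 6.18 pos [ 0.4961 -0.0794  0.369 ] F [ 0.5 -0.9 -0.8] gap 0.275 gf 33.4
turn [-0.03 -0.   -4.83] shift [-19.06  -2.82   0.9 ]
```

Emit:
send_rows:
  series:
    - [[0, 0, -1], [-4, -0.6, 0], 1.5]
    - [[0, 0, -2], [-8, -1.2, 0], 1.5]
    - [[0, 0, -3], [-12, -1.8, 0.3], 1.5]
    - [[0, 0, -4], [-15.5, -2.3, 0.6], 1.5]
    - [[0, 0, -5], [-18, -2.7, 0.9], 1.5]

```text
t: 6.6
tool_pos: [0.4533, -0.2583, 0.3595]
orientation: [[-0.0, 1.0, -0.001], [1.0, 0.0, -0.0], [-0.0, -0.001, -1.0]]
ft_force: [0.1, -0.6, -0.0]
finger_gap: 0.272
grasp_force: 33.4
```

```bash
python3 -c "
from h import *
to(.452,-.267,.228,0)"
```

```text
t 6.6 pos [ 0.4533 -0.2583  0.3595] F [ 0.1 -0.6 -0. ] gap 0.272 gf 33.4
turn [-0.07  0.02  0.01] shift [-0.87 -0.11 13.15]
```

Emit:
send_rows:
  series:
    - [[0, 0, 0], [-0.8, -0.1, 3.5], 1.5]
    - [[0, 0, 0], [-0.8, -0.1, 7], 1.5]
    - [[0, 0, 0], [-0.8, -0.1, 10], 1.5]
    - [[0, 0, 0], [-0.8, -0.1, 11.5], 1.5]
    - [[0, 0, 0], [-0.8, -0.1, 12.5], 1.5]

```text
t: 7.02
tool_pos: [0.453, -0.2629, 0.2324]
orientation: [[-0.002, 1.0, -0.004], [1.0, 0.002, 0.002], [0.002, -0.004, -1.0]]
ft_force: [0.6, -0.4, 0.0]
finger_gap: 0.274
grasp_force: 33.4
```

Emit:
send_rows:
  series:
    - [[0, 0, 0], [0, 0, 0.4], 1.5]
    - [[0, 0, 0], [0, 0, 0.8], 1.5]
    - [[0, 0, 0], [0, 0, 1.0], 1.5]
    - [[0, 0, 0], [0, 0, 1.0], 1.5]

```text
t: 7.35
tool_pos: [0.4541, -0.2632, 0.2256]
orientation: [[-0.002, 1.0, 0.001], [1.0, 0.002, -0.0], [-0.0, 0.001, -1.0]]
ft_force: [0.1, -0.9, 0.1]
finger_gap: 0.272
grasp_force: 33.4
```

Emit:
send_rows:
  series:
    - [[0, 0, 0], [0, 0, 0.15], 1.5]
    - [[0, 0, 0], [0, 0, 0.3], 1.5]
    - [[0, 0, 0], [0, 0, 0.4], 1.5]
    - [[0, 0, 0], [0, 0, 0.4], 1.5]

```text
t: 7.68
tool_pos: [0.454, -0.2631, 0.2214]
orientation: [[-0.002, 1.0, 0.0], [1.0, 0.002, -0.0], [-0.0, 0.0, -1.0]]
ft_force: [1.1, 0.1, -0.7]
finger_gap: 0.273
grasp_force: 33.4
```

Still no contact, but only about a millimetre is left, so I release and retreat.

Emit:
send_rows:
  series:
    - [[0, 0, 0], [0, 0, 0.1], 2.5]
    - [[0, 0, 0], [0, 0, 0.1], 3.5]
    - [[0, 0, 0], [0, 0, 0], 4.5]
    - [[0, 0, 0], [0, 0, 0], 4.5]
    - [[0, 0, 0], [0, 0, 0], 4.5]

```text
t: 8.1
tool_pos: [0.4539, -0.2632, 0.2213]
orientation: [[-0.002, 1.0, 0.0], [1.0, 0.002, -0.0], [-0.0, 0.0, -1.0]]
ft_force: [-0.5, 0.2, -0.4]
finger_gap: 0.527
grasp_force: 0.0
```

Emit:
send_rows:
  series:
    - [[0, 0, 0], [0, 0, -2], 4.5]
    - [[0, 0, 0], [0, 0, -5], 4.5]
    - [[0, 0, 0], [0, 0, -9], 4.5]
    - [[0, 0, 0], [0, 0, -13], 4.5]
    - [[0, 0, 0], [0, 0, -17], 4.5]

```text
t: 8.52
tool_pos: [0.4534, -0.2631, 0.3929]
orientation: [[-0.002, 1.0, -0.001], [1.0, 0.002, 0.0], [0.0, -0.001, -1.0]]
ft_force: [0.7, 0.3, -0.3]
finger_gap: 0.528
grasp_force: 0.0
```

Emit:
send_rows:
  series:
    - [[0, 0, 0], [4, 0, 0], 4.5]
    - [[0, 0, 0], [8, 0, 0], 4.5]
    - [[0, 0, 0], [12, 0, 0], 4.5]
    - [[0, 0, 0], [16, 0, 0], 4.5]
    - [[0, 0, 0], [18, 0, 0], 4.5]

```text
t: 8.93
tool_pos: [0.453, -0.0791, 0.3913]
orientation: [[-0.006, 1.0, -0.0], [1.0, 0.006, 0.002], [0.002, -0.0, -1.0]]
ft_force: [-0.0, -0.4, -0.2]
finger_gap: 0.524
grasp_force: 0.0
```

```bash
python3 -c "
from h import *
im=[snap(n,n+'4.png') for n in('scene','top')]
for n in('scene','top'):
  print([(round(q['score'],2),np.round(q['xyz'],3)) for q in ctrl.pinpoint(n,'carrier_orange_centre')+ctrl.pinpoint(n,'spares_bin')+ctrl.pinpoint(n,'carrier_green_centre')])
cv2.imwrite('pics/c4.png',cv2.resize(np.hstack([im[0][150:300,150:450],im[1][150:300,150:450]])[:,:,::-1],None,fx=1.33,fy=1.33))"
```

```text
[(0.82, array([0.645, 0.079, 0.032])), (0.73, array([ 0.45 , -0.263,  0.034])), (0.58, array([ 0.446, -0.268, -0.002])), (0.57, array([ 0.573, -0.016,  0.032])), (0.68, array([ 0.449, -0.268,  0.002])), (0.63, array([ 0.462, -0.09 ,  0.002])), (0.8, array([0.548, 0.159, 0.054]))]
[(0.78, array([0.651, 0.085, 0.035])), (0.59, array([ 0.58 , -0.016,  0.031])), (0.54, array([0.54 , 0.158, 0.054]))]
```

View pics/c4.png

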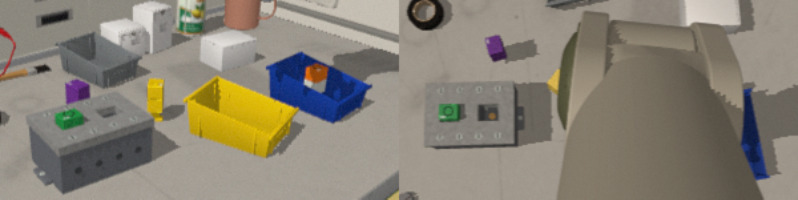

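The orange carrier stands in the upright blue bin (crop (316,75)). Green is still latched at (69,119), and the arm is clear.

```bash
python3 -c "
from rig import ctrl
print(ctrl.job_done())"
```

```text
the job is handed in; nothing more can be done
None
```

The job is handed in (no verdict was returned): in the last pictures the orange carrier stands in the upright blue bin and the green carrier is still latched in the base.

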